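# Extractor first, then start the bench sander

## Task

Get the bench sander running, with closed fingertips only. First press the raised end of the rocker on the dust extractor's loose switch box right down to ON, then push the popped-out square breaker key on the sander's control station fully home, and last press the round flat start button right in, keep it in for about half a second and let go. Keep that order, never press the mushroom-headed stop button, do not lift the switch box or shove it away, and leave everything else on the bench where it is.

Things in the scene. Friction and masses are not known exactly. Their poses are not given: they have to be found in the camera images.
- switchbox: The dust extractor's switch box: a loose grey box 120 (its x) x 76 (its y) x 55 mm tall, 0.9 kg, on rubber feet, with one long black rocker on its top. Origin: centre of its underside. Its x axis runs along the rocker, towards the ON end.
- rocker (a joint): Tilt of the rocker (rad): -0.2 = fully OFF, +0.2 = fully ON; starts near OFF. It turns about the box's y axis, over the box's centre, 61 mm above the bench, and stays where it is left (friction: about 3 N at the pressing point). The rocker is a shallow V, 34 mm wide: at the start its ON half (short white bar, the box's +x) stands up and its OFF half (white ring) lies flat.
- rocker_on (a point): Point on the upper surface of the rocker's ON half (31 mm long), 22 mm from the pivot, midway across: the place to press. It moves with the rocker; about 70 mm above the bench when OFF. Fully ON, this half lies level, 61 mm above the bench.
- station: The bench sander's control station: a grey metal box 110 (its x) x 250 (its y) x 62 mm tall, fixed to the bench. Origin: centre of its underside. Three black controls stand in a row along its y axis, 78 mm apart, in an order that changes.
- breaker_top (a point): Centre of the top face of the overload breaker: the only SQUARE key, 18 x 18 mm, on a square steel collar. Popped out it stands 14 to 17 mm above the station's top (62 mm), pushed home 7 mm above it (69 mm above the bench). Moves with the key.
- breaker (a joint): How far the square breaker key is pushed in (m): 0 to 0.003 at the start, 0.010 fully home. Slides against about 3 N of friction and stays in; then it meets a hard stop.
- start_top (a point): Centre of the flat top of the START button: a round flat button 26 mm across in a round steel collar 40 mm across, its top 77 mm above the bench when out. Moves with the button.
- start (a joint): How far the start button is pressed (m): 0 out, 0.006 fully down, which takes 5 N (it begins to move at 1.5 N). It springs back.
- stop_top (a point): Top of the mushroom STOP button: a domed head 42 mm across on a stalk, its top 97 mm above the bench. Not to be pressed.
- stop (a joint): How far the stop button is pressed (m): 0 out, 0.006 fully down (9 N); springs back.
- waxjar: Bystander: small closed jar, 44 mm across, 55 mm tall, standing close beside the switch box. Origin: centre of its underside.
- chisel: Bystander: chisel lying flat in the middle, about 230 mm long, 22 mm high. Origin: on its underside.
- tapering: Bystander: open cardboard ring lying flat, 110 mm across, 24 mm high. Origin: centre of its underside.
- glue: Bystander: white glue bottle, 56 mm across, 120 mm tall. Origin: centre of its underside.
- tin: Bystander: round tin, 70 mm across, 90 mm tall. Origin: centre of its underside.
- mallet: Bystander: mallet lying flat, 280 mm long. Origin: on its underside.
- offcut: Bystander: wooden block 50 x 120 x 25 mm. Origin: centre of its underside.
- square: Bystander: try square lying flat, blade 150 mm long, 14 mm high. Origin: on its underside.
Not all that is in view belongs to the job. What is shaped like the switchbox but orange is not meant.

How it is judged:
By the outcome, as a careful person would: the job done as asked, in the order asked, and still so for the second after the job is handed in, with the robot touching nothing.
It also fails if it takes over 48 s, if anything falls off the work surface, if the arm or the gripper's body presses on something with over 40 N, if the wrist force passes 120 N, or if a joint passes its speed limit or range.

## Robot

A 6-joint arm with a two-finger parallel gripper is mounted at the origin on the work surface. World frame = base frame: x ahead of the robot, y to its left, z up, the work surface at z = 0. Lengths are in mm, angles in rad, forces in N, time in s.
With the tool pointing down it reaches from about 275 to 750 mm from the base axis. Payload 10.2 kg.
Tool frame: the origin (TCP) lies midway between the tips of the shut fingers; the grasp point (between the pads) lies 19 mm behind it; z points along the fingers, y is the direction in which the jaws open and shut (so a half turn about z gives the same grasp; the last joint's range is limited). The gripper opens to 85 mm and grips with 20 to 120 N. Pads are 22 mm wide; open, the fingers measure 114 mm over their backs; the gripper's body (76 mm by 85 mm) begins 54 mm behind the grasp point. The pads swing forward as they close: fully open they stand 13 mm farther back than shut.
Start: joints at [0.985, 0.313, 1.498, -0, 1.331, -0.223], TCP at [186.332, 490.827, 231.294] pointing down, gripper open.
Joint ranges: [-2.94, 2.94], [-0.97, 2.17], [0.19, 2.56], [-1.23, 4.37], [0.02, 3.11], [-2.88, 2.88]. Speed limits (rad/s): [2.39, 2.39, 3.01, 3.14, 3.14, 3.14].

## Interface

Orientations are given as a unit quaternion [w, x, y, z].
In Python, from rig import sense, optics, ctrl gives the robot as it stands.
- The arm moves only by the tool play_rows, never from a script. Its argument "plan" is a list of rows, each a list of 7 numbers: the shift along the world's x, y, z in mm, then the turn, a rotation vector about the world's x, y, z in rad, then the opening, from -1 (shut) to 1 (fully open), so that 0 is half open. A call has 1 to 5 rows; each row shifts and turns the pose as measured when the row begins; what a row does not reach is not made up. A row lasts 1/12 s, in which the tool goes at most 41.7 mm and 7.16 degrees, less where a joint would pass 70% of its speed; a pose out of reach is approached as far as the arm can. A call is refused whole if a number of a shift passes 41.7 or a number of a turn 0.125, either way. A call with a gripper value outside its range is refused whole. The fingers move at their own pace and stop on an object; "grip_force" is the grip in N (left out, the last holds). Time passes only in rows, so rows that do not move let the fingers close. It gives the time, the measured TCP pose, the force and the opening at its end, in the units of the state.
- sense(): the state, without advancing time (a new reading comes with each control period).
- optics.capture(name): name is "scene" or "top" or "wrist"; returns a dict with "img" (420x560x3 uint8, blue, green, red), "fx", "fy", "cx", "cy" (pixels), "dist" ([k1, k2, p1, p2, k3] as OpenCV has them; the pictures are not rectified), "world_to_cam" (4x4, takes a point from world to camera coordinates). Camera axes: x right, y up, looking along -z (the intrinsics and any distortion apply to the point x, -y, -z); pixel columns grow to the right and rows downward; lengths in mm; the calibration is good to about 2 mm. A picture is of the moment at which its call begins. There is no depth.
- ctrl.finish_job(): hands the job in, once; it reports no verdict.
The state is a dict: "time_s": time; "joints": joint angles; "dq": joint speeds; "tau": joint torques, N m; "eef_pos": TCP position; "ee_rot": TCP orientation; "force": force on the tool from outside, world axes, zero at the start; "wrist_torque": the same for the moment, N m; "grip_width": opening from 0.0 (shut) to 1.0 (fully open).
Only numpy, scipy, OpenCV 4.12 (cv2) and the standard library are available. Lean on these libraries where they do the work, as an engineer would, in place of code of your own. Each camera call takes 0.05 s, during which the arm holds its last target. There are 200 camera calls.

## Working session

There is one attempt and no reset: what is moved stays moved. The work goes in short steps, Python scripts to look and compute and a tool call to move; the robot and the scene stay as the last step left them, time stands still between calls to the robot, and variables do not carry over. Pictures are saved under pics/ and viewed, about 8 in all and at most 12, crops included, and the job is handed in when it is done.

Besides the shell and the picture viewer there is one more tool, called after "Request:" in YAML: its name, and indented under it one key for each argument. play_rows: Moves the arm, as the interface text tells. Its arguments: {"type":"object","properties":{"plan":{"type":"array"},"grip_force":{"type":"number"}},"required":["plan"]}

```bash
mkdir -p pics
cat > h.py <<'E'
import numpy as np, cv2
from rig import sense, optics, ctrl
def cap(n,f):
    c=optics.capture(n); cv2.imwrite('pics/'+f+'.png',c['img']); np.save('pics/'+f+'.npy',c,allow_pickle=True); return c
def load(f): return np.load('pics/'+f+'.npy',allow_pickle=True).item()
def ray(c,u,v,z):
    K=np.array([[c['fx'],0,c['cx']],[0,c['fy'],c['cy']],[0,0,1.]])
    p=cv2.undistortPoints(np.array([[[u,v]]],float),K,np.array(c['dist'],float))[0,0]
    d=np.array([p[0],-p[1],-1]); M=np.array(c['world_to_cam']); R=M[:3,:3]; o=-R.T@M[:3,3]; d=R.T@d
    return o+d*(z-o[2])/d[2]
def proj(c,P):
    K=np.array([[c['fx'],0,c['cx']],[0,c['fy'],c['cy']],[0,0,1.]]); M=np.array(c['world_to_cam'])
    q=M[:3,:3]@np.array(P,float)+M[:3,3]; q=q*[1,-1,-1]
    return cv2.projectPoints(q.reshape(1,1,3),np.zeros(3),np.zeros(3),K,np.array(c['dist'],float))[0].ravel()
def crop(f,x,y,w,h,s,o):
    i=cv2.imread('pics/'+f+'.png')[y:y+h,x:x+w]; cv2.imwrite('pics/'+o+'.png',cv2.resize(i,None,fx=s,fy=s,interpolation=cv2.INTER_CUBIC))
E
python3 -c "
from h import *
for n in('top','scene'):
  c=cap(n,n+'0'); M=np.array(c['world_to_cam']);print(n,-M[:3,:3].T@M[:3,3])
print(sense())"
```

```text
top [ 2.67867535e+02 -3.20846499e-01  1.28193001e+03]
scene [1131.6258734  -433.19429979  734.90008566]
{'time_s': 0.1, 'joints': array([ 9.84587345e-01,  3.13393616e-01,  1.49833994e+00,  1.07132712e-05,
        1.33100650e+00, -2.23416123e-01]), 'dq': array([ 0.00050283, -0.00164227, -0.00215427, -0.00055253, -0.00047431,
       -0.00113943]), 'tau': array([ 2.67216732e-03, -4.12901723e+01, -2.60140014e+01, -1.50001770e-04,
        3.00562366e-03,  3.95513143e-05]), 'eef_pos': array([186.20581667, 490.63065172, 230.80049349]), 'ee_rot': array([-2.30732498e-04,  1.80404491e-01,  9.83592340e-01, -5.25283849e-04]), 'force': array([-0.03456255,  0.47482144, -0.31117989]), 'wrist_torque': array([-0.01435392,  0.02532541, -0.00275068]), 'grip_width': 0.995783044821586}
```

View pics/top0.png

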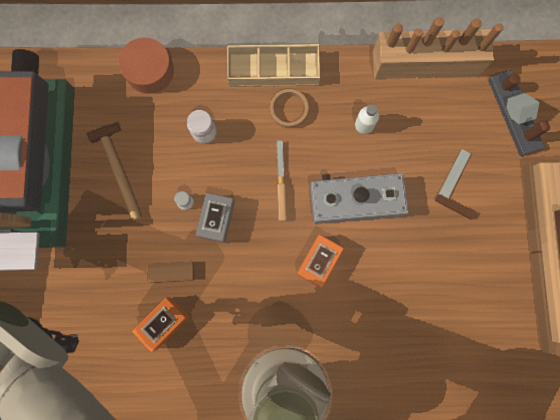

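View pics/scene0.png

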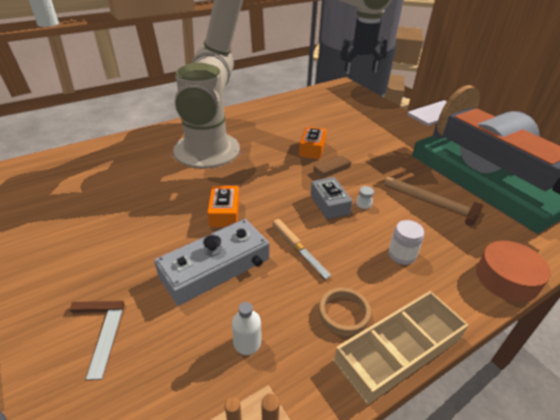

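The top view shows the grey switch box at (214,217) with the jar at (184,200), and the station at (360,197) with its three controls at about (331,199), (361,195) and (390,193). Two orange boxes at (320,259) and (159,324) are decoys. I'll enlarge both targets in one picture.

```bash
python3 -c "
from h import *
i=cv2.imread('pics/top0.png')
a=cv2.resize(i[185:250,165:245],None,fx=6,fy=6,interpolation=cv2.INTER_CUBIC)
b=cv2.resize(i[165:227,300:420],None,fx=6,fy=6,interpolation=cv2.INTER_CUBIC)
a=cv2.resize(i[185:247,170:240],None,fx=4,fy=4,interpolation=cv2.INTER_CUBIC)
b=cv2.resize(i[165:227,300:420],None,fx=4,fy=4,interpolation=cv2.INTER_CUBIC)
s=cv2.imread('pics/scene0.png')
c=cv2.resize(s[165:225,300:390],None,fx=4,fy=4,interpolation=cv2.INTER_CUBIC)
d=cv2.resize(s[215:300,150:275],None,fx=3.52,fy=3.52,interpolation=cv2.INTER_CUBIC)
o=np.zeros((560,800,3),np.uint8)
for im,x,y in((a,0,0),(b,290,0),(c,0,255),(d,362,255)):
  h=min(im.shape[0],560-y);w=min(im.shape[1],800-x);o[y:y+h,x:x+w]=im[:h,:w]
cv2.imwrite('pics/c1.png',o)"
```

```text
(no output)
```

View pics/c1.png

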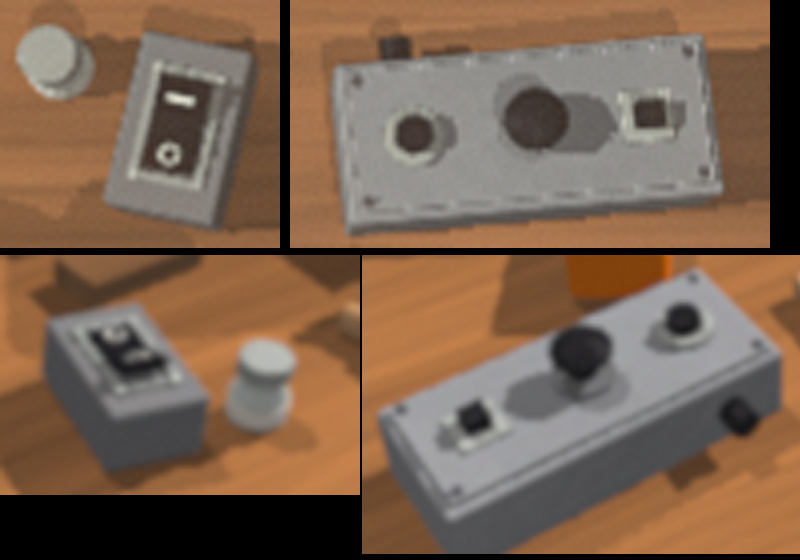

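```bash
python3 -c "
from h import *
t=load('top0');s=load('scene0')
for n,a,b,z in(('start',(331,198.5),(240.9,233.2),77),('brk',(390.2,193.5),(181.8,261.3),77.5),('bar',(215,210),(335,190.3),70),('ring',(212,223.5),(328.75,184.5),61),('stop',(361.2,194.7),None,97)):
  print(n,ray(t,*a,z).round(1), b and ray(s,*b,z).round(1))
# station screw corners z=62
for x,y in((357,80),(688,50),(704,172),(370,201)): print('screw',ray(t,300+(x-290)/4,165+y/4,62).round(1))
# rocker bezel corners
for x,y in((158,62),(237,75),(203,190),(130,178)): print('bez',ray(t,170+x/4,185+y/4,56).round(1))
for x,y in((145,33),(255,52),(104,200)): print('box',ray(t,170+x/4,185+y/4,55).round(1))
print('jar',ray(t,170+47/4,185+53/4,55).round(1))
"
```

```text
start [ 500.7 -129.2   77. ] [ 508.2 -128.9   77. ]
brk [ 511.5 -284.7   77.5] [ 521.5 -283.3   77.5]
bar [475.9 176.5  70. ] [482.3 179.2  70. ]
ring [441.4 185.4  61. ] [442.8 189.2  61. ]
stop [ 505.6 -205.4   97. ] None
screw [541.  -93.9  62. ]
screw [ 557.8 -315.3   62. ]
screw [ 475.  -321.3   62. ]
screw [ 458.9 -100.4   62. ]
bez [504.3 193.4  56. ]
bez [494.7 140.7  56. ]
bez [417.7 162.9  56. ]
bez [426.5 211.1  56. ]
box [524.4 202.5  55. ]
box [510.3 128.8  55. ]
box [412.2 228.2  55. ]
jar [511.7 267.7  55. ]
```

Both decoys are ruled out because they are orange. The grey box is (461,178) and about 115×75 mm, with its white bar (ON) on the +x side at (215,210). START is the round collar at (331,198) and the breaker is the square collar at (390,193), 155.9 mm apart against the expected 156. I'm now moving with shut fingers.

Request:
play_rows:
  plan:
    - [28,-30,-6,0,0,0,-1]
    - [28,-30,-6,0,0,0,-1]
    - [28,-30,-6,0,0,0,-1]
    - [28,-30,-6,0,0,0,-1]
    - [28,-30,-6,0,0,0,-1]

```text
time_s: 0.52
eef_pos: [323.5, 340.2, 199.5]
ee_rot: [-0.001, 0.174, 0.985, 0.0]
force: [0.1, 0.6, 0.5]
grip_width: 0.298
```

Request:
play_rows:
  plan:
    - [28,-30,-6,0,0,0,-1]
    - [28,-30,-6,0,0,0,-1]
    - [28,-30,-6,0,0,0,-1]
    - [0,0,0,0,0,0,-1]
    - [0,0,0,0,0,0,-1]

```text
time_s: 0.93
eef_pos: [410.6, 242.8, 179.3]
ee_rot: [-0.002, 0.178, 0.984, -0.001]
force: [0.2, 0.8, -0.3]
grip_width: -0.004
```

Request:
play_rows:
  plan:
    - [20,-28,0,0,0,0,-1]
    - [16,-20,0,0,0,0,-1]
    - [0,0,0,0,0,0,-1]
    - [0,0,0,0,0,0,-1]

```text
time_s: 1.27
eef_pos: [446.1, 195.0, 178.8]
ee_rot: [-0.003, 0.177, 0.984, -0.001]
force: [0.4, 0.6, 0.4]
grip_width: -0.004
```

```bash
python3 -c "
from h import *
c=cap('wrist','w1'); M=np.array(c['world_to_cam']);print(-M[:3,:3].T@M[:3,3],sense()['eef_pos'])
for P in((482.4,173,70),(461,178,58),(461,178,0)): print(P,proj(c,P))"
```

```text
[369.70284013 223.41850666 323.23673415] [445.98236106 195.17470053 178.87493549]
(482.4, 173, 70) [271.52029587 249.42921879]
(461, 178, 58) [268.79289573 222.83808739]
(461, 178, 0) [270.69719766 204.43925914]
```

View pics/w1.png

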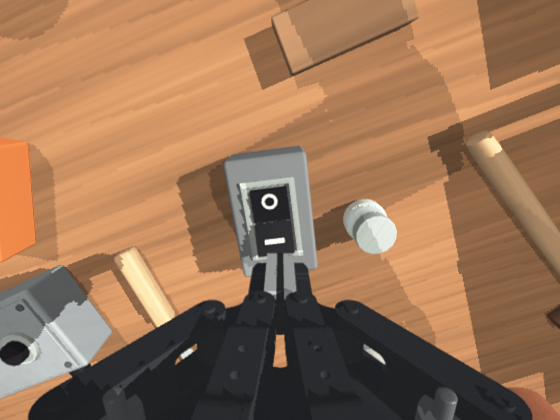

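The wrist view shows the ring at (269,201), the bar at (275,241) and the V fold at about (271,221). I'll compute positions from these.

```bash
python3 -c "
from h import *
c=load('w1')
for n,u,v,z in(('ring',269,201.5,61),('fold',271,221,61),('bar',275,241,69),('bx',226,159,55),('bx2',304,150,55),('bx3',316,266,55),('jar',376,235,55)): print(n,ray(c,u,v,z).round(1))
crop('w1',215,140,125,150,4,'c2')"
```

```text
ring [440.6 186.1  61. ]
fold [459.  181.1  61. ]
bar [475.9 178.9  69. ]
bx [391.9 163.4  55. ]
bx2 [408.5 231.2  55. ]
bx3 [521.6 205.4  55. ]
jar [509.7 270.3  55. ]
```

View pics/c2.png

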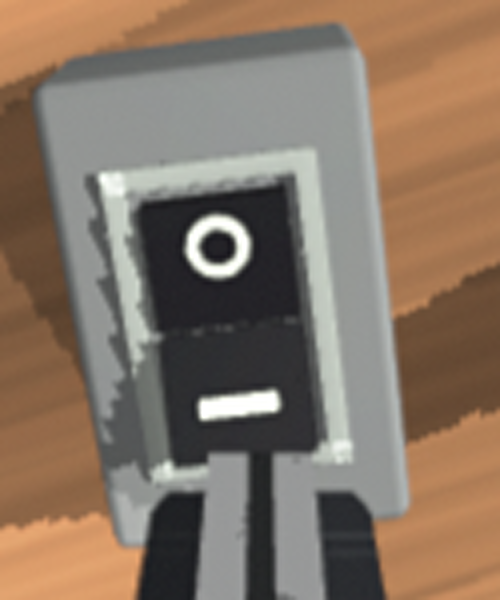

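Request:
play_rows:
  plan:
    - [17,-9,-40,0,0,0,-1]
    - [17,-9,-35,0,0,0,-1]
    - [0,0,0,0,0,0,-1]
    - [0,0,0,0,0,0,-1]

```text
time_s: 1.65
eef_pos: [478.0, 182.3, 105.6]
ee_rot: [-0.001, 0.173, 0.985, 0.0]
force: [-0.3, 1.1, 0.5]
grip_width: 0.001
```

Request:
play_rows:
  plan:
    - [2,-6.5,-15,0,0,0,-1]
    - [1,-1,-10,0,0,0,-1]
    - [0,0,0,0,0,0,-1]

```text
time_s: 1.9
eef_pos: [479.9, 178.0, 82.6]
ee_rot: [0.0, 0.171, 0.985, 0.001]
force: [-0.5, 0.7, -0.2]
grip_width: -0.001
```

Request:
play_rows:
  plan:
    - [0.5,-3,-5,0,0,0,-1]
    - [0,0,-4,0,0,0,-1]
    - [0,0,-4,0,0,0,-1]
    - [0,0,0,0,0,0,-1]

```text
time_s: 2.23
eef_pos: [481.0, 176.8, 72.0]
ee_rot: [0.003, 0.17, 0.985, 0.001]
force: [0.4, -0.1, -0.1]
grip_width: 0.001
```

Request:
play_rows:
  plan:
    - [0,0,-3,0,0,0,-1]
    - [0,0,-3,0,0,0,-1]
    - [0,0,0,0,0,0,-1]

```text
time_s: 2.48
eef_pos: [482.3, 176.9, 67.0]
ee_rot: [0.005, 0.17, 0.985, 0.002]
force: [-0.4, 0.2, -0.3]
grip_width: -0.001
```

Request:
play_rows:
  plan:
    - [-1,-1,-2.5,0,0,0,-1]
    - [0,0,-2,0,0,0,-1]
    - [0,0,0,0,0,0,-1]

```text
time_s: 2.73
eef_pos: [481.8, 176.0, 62.5]
ee_rot: [0.006, 0.17, 0.985, 0.002]
force: [-0.6, -0.6, 0.9]
grip_width: 0.001
```

```bash
python3 -c "
from h import *
c=cap('wrist','w2'); crop('w2',190,110,180,190,3,'c3');cap('scene','s2')
print(sense()['force'],sense()['eef_pos'])"
```

```text
[-0.78100688  0.08139514 -0.41035222] [481.55496023 176.04371404  62.54982582]
```

View pics/c3.png

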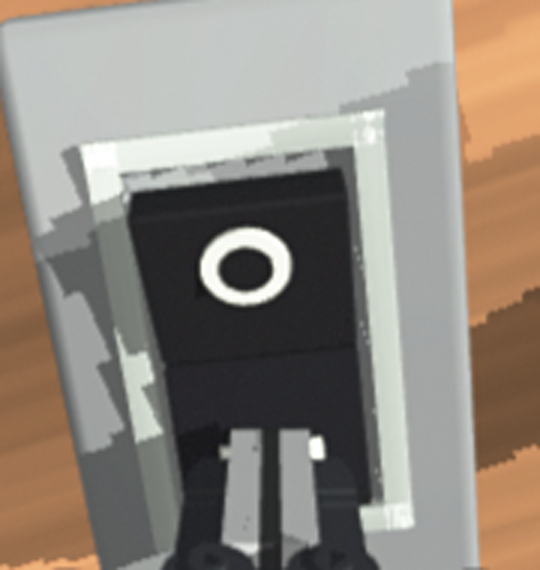

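The wrist crop shows the fingertips on the ON half and the OFF half already raised. I'll keep going to the stop.

Request:
play_rows:
  plan:
    - [0,0,-2,0,0,0,-1]
    - [0,0,-2,0,0,0,-1]

```text
time_s: 3.0
eef_pos: [481.8, 176.2, 60.4]
ee_rot: [0.006, 0.17, 0.985, 0.002]
force: [-13.5, -2.8, 40.1]
grip_width: -0.003
```

Request:
play_rows:
  plan:
    - [0,0,-1.5,0,0,0,-1]
    - [0,0,-1,0,0,0,-1]

```text
time_s: 3.17
eef_pos: [481.7, 176.1, 60.9]
ee_rot: [0.006, 0.169, 0.986, 0.002]
force: [-3.7, -2.0, 9.8]
grip_width: -0.003
```

The hard stop is felt at z≈60.5, which matches the expected 61 when ON. I'm lifting and checking.

Request:
play_rows:
  plan:
    - [0,0,10,0,0,0,-1]
    - [0,0,30,0,0,0,-1]
    - [-10,-20,30,0,0,0,-1]
    - [-20,-30,10,0,0,0,-1]
    - [0,0,0,0,0,0,-1]

```text
time_s: 3.58
eef_pos: [448.0, 125.1, 141.8]
ee_rot: [0.002, 0.168, 0.986, 0.001]
force: [-0.1, -0.3, -0.4]
grip_width: 0.001
```

```bash
python3 -c "
from h import *
cap('wrist','w3');cap('top','t3');cap('scene','s3')
o=np.zeros((420,800,3),np.uint8)
w=cv2.imread('pics/w3.png');o[:,:560]=w
s=cv2.imread('pics/s3.png')[165:225,300:380];o[:180,560:800]=cv2.resize(s,None,fx=3,fy=3)
s=cv2.imread('pics/t3.png')[185:247,165:245];o[190:190+186,560:800]=cv2.resize(s,None,fx=3,fy=3)
cv2.imwrite('pics/c4.png',o);print(sense()['eef_pos'])"
```

```text
[449.82240997 127.60080557 140.22659811]
```

View pics/c4.png

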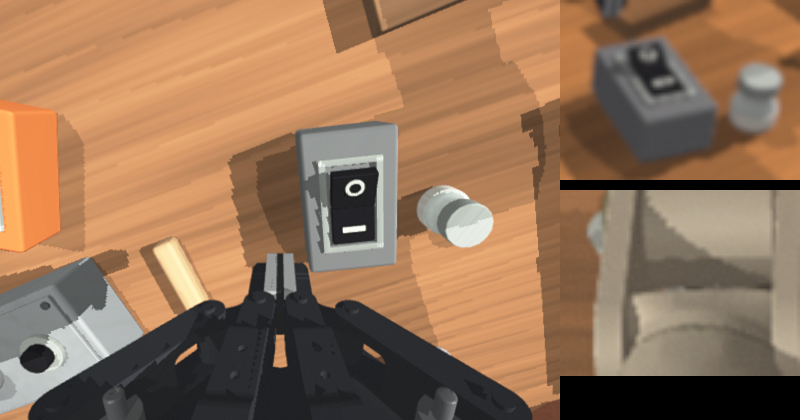

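The ring half now stands up and the bar half lies level, so the rocker is ON with the box in place. Moving to the breaker.

Request:
play_rows:
  plan:
    - [3,-40,6,0,0,0,-1]
    - [3,-40,6,0,0,0,-1]
    - [3,-40,6,0,0,0,-1]
    - [3,-40,6,0,0,0,-1]
    - [3,-40,6,0,0,0,-1]

```text
time_s: 4.15
eef_pos: [463.8, -69.8, 166.1]
ee_rot: [-0.003, 0.159, 0.987, 0.003]
force: [1.0, 0.1, 0.2]
grip_width: -0.001
```

Request:
play_rows:
  plan:
    - [3,-40,0,0,0,0,-1]
    - [3,-40,0,0,0,0,-1]
    - [3,-40,0,0,0,0,-1]
    - [3,-40,0,0,0,0,-1]
    - [3,-40,0,0,0,0,-1]

```text
time_s: 4.57
eef_pos: [480.5, -277.2, 162.0]
ee_rot: [-0.005, 0.157, 0.988, 0.005]
force: [1.2, -0.3, -1.0]
grip_width: -0.0
```

Request:
play_rows:
  plan:
    - [0,0,0,0,0,0,-1]
    - [0,0,0,0,0,0,-1]

```text
time_s: 4.73
eef_pos: [480.9, -283.5, 158.7]
ee_rot: [-0.007, 0.16, 0.987, 0.005]
force: [-0.8, 0.0, -0.5]
grip_width: -0.002
```

```bash
python3 -c "
from h import *
c=cap('wrist','w4'); print(sense()['eef_pos'],sense()['ee_rot'])
for P in((511.5,-284.7,77.5),(501,-129,77),(505.6,-205,97)): print(P,proj(c,P))"
```

```text
[ 480.76096229 -283.26128071  158.54030487] [-0.00673756  0.15975741  0.98712062  0.00500464]
(511.5, -284.7, 77.5) [289.21401197 251.75450111]
(501, -129, 77) [475.09240132 181.62783744]
(505.6, -205, 97) [390.46255925 225.11880185]
```

View pics/w4.png

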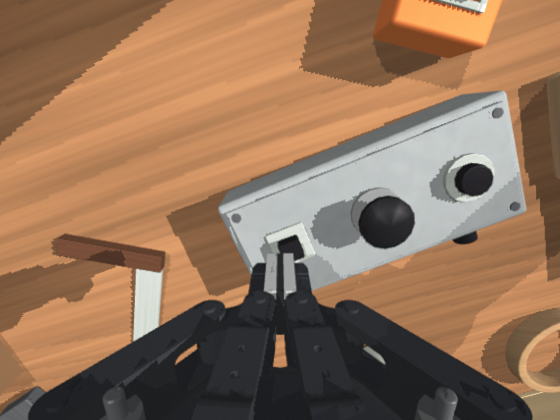

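START appears at (474,179) against a predicted (475,182), STOP (the dome) at (385,220), and the square key at about (290,246) in its square collar. Positions agree within about 2 mm, so I'm moving over the key.

Request:
play_rows:
  plan:
    - [15,0,-30,0,0,0,-1]
    - [15,-1,-30,0,0,0,-1]
    - [0,0,0,0,0,0,-1]
    - [0,0,0,0,0,0,-1]

```text
time_s: 5.12
eef_pos: [513.4, -279.3, 95.9]
ee_rot: [-0.007, 0.157, 0.988, 0.005]
force: [0.4, -0.4, 0.4]
grip_width: -0.002
```

Request:
play_rows:
  plan:
    - [-2,-5,-8,0,0,0,-1]
    - [0,-1,-4,0,0,0,-1]
    - [0,0,0,0,0,0,-1]

```text
time_s: 5.37
eef_pos: [511.5, -283.9, 85.4]
ee_rot: [-0.006, 0.156, 0.988, 0.005]
force: [0.1, -0.0, 0.2]
grip_width: 0.004
```

```bash
python3 -c "
from h import *
for n in('scene','wrist'): cap(n,n+'5')
o=np.zeros((400,800,3),np.uint8)
w=cv2.imread('pics/wrist5.png')[170:303,210:343];o[:399,:399]=cv2.resize(w,None,fx=3,fy=3)
s=cv2.imread('pics/scene5.png')[200:300,150:250];o[:400,400:]=cv2.resize(s,None,fx=4,fy=4)
cv2.imwrite('pics/c5.png',o);print(sense()['eef_pos'])"
```

```text
[ 511.76005084 -284.19536015   86.04509767]
```

View pics/c5.png

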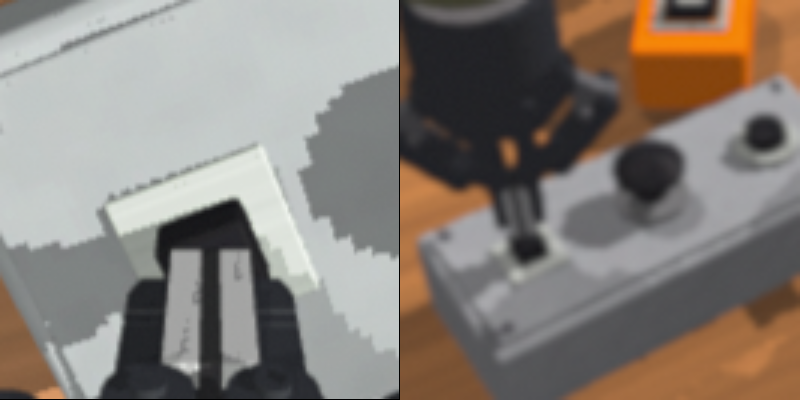

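The tips are centred over the square key in both views. Pressing.

Request:
play_rows:
  plan:
    - [-1,-0.5,-4,0,0,0,-1]
    - [0,0,-4,0,0,0,-1]
    - [0,0,-3,0,0,0,-1]
    - [0,0,0,0,0,0,-1]

```text
time_s: 5.8
eef_pos: [511.0, -285.5, 76.3]
ee_rot: [-0.004, 0.156, 0.988, 0.004]
force: [0.1, -0.1, -0.7]
grip_width: 0.001
```

Request:
play_rows:
  plan:
    - [0,0,-2.5,0,0,0,-1]
    - [0,0,-2,0,0,0,-1]
    - [0,0,0,0,0,0,-1]

```text
time_s: 6.05
eef_pos: [511.1, -285.7, 71.9]
ee_rot: [-0.004, 0.156, 0.988, 0.004]
force: [0.1, -0.0, -0.0]
grip_width: -0.002
```

Request:
play_rows:
  plan:
    - [0,0,-2,0,0,0,-1]
    - [0,0,-1.5,0,0,0,-1]

```text
time_s: 6.22
eef_pos: [511.2, -285.8, 68.8]
ee_rot: [-0.004, 0.156, 0.988, 0.003]
force: [-3.9, 2.9, 16.5]
grip_width: 0.003
```

Request:
play_rows:
  plan:
    - [0,0,-1.5,0,0,0,-1]

```text
time_s: 6.3
eef_pos: [511.3, -285.8, 68.6]
ee_rot: [-0.004, 0.156, 0.988, 0.003]
force: [-7.9, 5.8, 24.8]
grip_width: -0.003
```

The key is home: hard stop at z 68.7 with 25 N. I'm lifting and going high over STOP to START.

Request:
play_rows:
  plan:
    - [0,0,10,0,0,0,-1]
    - [0,0,35,0,0,0,-1]
    - [0,0,35,0,0,0,-1]
    - [-5,0,15,0,0,0,-1]
    - [-5,20,5,0,0,0,-1]

```text
time_s: 6.72
eef_pos: [499.9, -266.7, 170.6]
ee_rot: [-0.006, 0.157, 0.988, 0.004]
force: [0.7, 0.2, -0.6]
grip_width: -0.004
```

Request:
play_rows:
  plan:
    - [-10,38,0,0,0,0,-1]
    - [-10,38,0,0,0,0,-1]
    - [-5,38,0,0,0,0,-1]
    - [0,10,0,0,0,0,-1]
    - [0,0,0,0,0,0,-1]

```text
time_s: 7.13
eef_pos: [473.0, -137.4, 173.3]
ee_rot: [-0.003, 0.158, 0.987, 0.003]
force: [0.4, -1.5, 0.2]
grip_width: -0.002
```

```bash
python3 -c "
from h import *
c=cap('wrist','w6'); cap('scene','s6');print(sense()['eef_pos'])
for P in((510.5,-285,69),(500,-129.5,77)): print(P,proj(c,P))
o=np.zeros((420,800,3),np.uint8)
o[:,:560]=cv2.imread('pics/w6.png')
s=cv2.imread('pics/s6.png')[240:285,155:215];o[:180,560:800]=cv2.resize(s,None,fx=4,fy=4)
s=cv2.imread('pics/scene0.png')[240:285,155:215];o[200:380,560:800]=cv2.resize(s,None,fx=4,fy=4)
cv2.imwrite('pics/c6.png',o)"
```

```text
[ 473.35243144 -139.46705798  173.12613579]
(510.5, -285, 69) [144.72306263 289.61443862]
(500, -129.5, 77) [297.49397976 236.61962973]
```

View pics/c6.png

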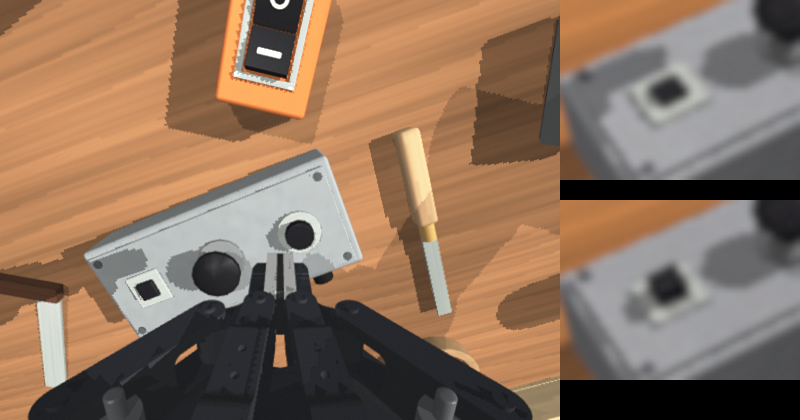

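The breaker key is visibly home (148,290). START is at (299,235), within 2 mm of prediction, so I'm targeting (499.5,-128.5).

Request:
play_rows:
  plan:
    - [13,5,-35,0,0,0,-1]
    - [13,5,-35,0,0,0,-1]
    - [0,0,0,0,0,0,-1]
    - [0,0,0,0,0,0,-1]

```text
time_s: 7.57
eef_pos: [502.1, -135.4, 102.1]
ee_rot: [-0.0, 0.161, 0.987, 0.001]
force: [0.8, -0.4, 1.4]
grip_width: -0.002
```

Request:
play_rows:
  plan:
    - [-2.5,6.5,-8,0,0,0,-1]
    - [0,1,-5,0,0,0,-1]
    - [0,0,0,0,0,0,-1]

```text
time_s: 7.82
eef_pos: [499.7, -130.2, 90.6]
ee_rot: [0.001, 0.162, 0.987, 0.0]
force: [0.2, 1.0, -0.9]
grip_width: -0.003
```

Request:
play_rows:
  plan:
    - [0,1.5,-5,0,0,0,-1]
    - [0,0,-4,0,0,0,-1]
    - [0,0,-3,0,0,0,-1]
    - [0,0,0,0,0,0,-1]

```text
time_s: 8.15
eef_pos: [500.1, -129.5, 80.0]
ee_rot: [0.003, 0.162, 0.987, -0.0]
force: [-0.2, 0.6, 0.1]
grip_width: 0.002
```

Request:
play_rows:
  plan:
    - [0,0,-4,0,0,0,-1]
    - [0,0,-3.5,0,0,0,-1]
    - [0,0,-3,0,0,0,-1]
    - [0,0,-2,0,0,0,-1]

```text
time_s: 8.48
eef_pos: [500.8, -129.9, 70.4]
ee_rot: [0.004, 0.162, 0.987, -0.001]
force: [-15.2, 5.6, 41.3]
grip_width: 0.002
```

Request:
play_rows:
  plan:
    - [0,0,-1,0,0,0,-1]
    - [0,0,-1,0,0,0,-1]
    - [0,0,-1,0,0,0,-1]
    - [0,0,-1,0,0,0,-1]

```text
time_s: 8.82
eef_pos: [500.6, -129.8, 70.9]
ee_rot: [0.004, 0.161, 0.987, -0.001]
force: [-5.5, 1.5, 14.7]
grip_width: 0.001
```

Request:
play_rows:
  plan:
    - [0,0,-1,0,0,0,-1]
    - [0,0,-1,0,0,0,-1]
    - [0,0,15,0,0,0,-1]
    - [0,0,35,0,0,0,-1]
    - [0,0,35,0,0,0,-1]

```text
time_s: 9.23
eef_pos: [497.5, -128.4, 152.2]
ee_rot: [-0.002, 0.161, 0.987, 0.0]
force: [0.7, -0.1, 0.4]
grip_width: -0.006
```

Request:
play_rows:
  plan:
    - [-30,0,20,0,0,0,-1]
    - [-40,0,10,0,0,0,-1]
    - [-40,0,0,0,0,0,-1]
    - [0,0,0,0,0,0,-1]
    - [0,0,0,0,0,0,-1]

```text
time_s: 9.65
eef_pos: [385.5, -128.7, 188.4]
ee_rot: [0.004, 0.16, 0.987, -0.002]
force: [0.1, -0.5, 0.3]
grip_width: -0.001
```

```bash
python3 -c "
from h import *
cap('top','t7');cap('scene','s7');print(sense()['eef_pos'],sense()['force'])
a=cv2.imread('pics/t7.png')[100:290,80:440];b=cv2.imread('pics/s7.png')[130:310,140:400]
o=np.zeros((600,800,3),np.uint8);a=cv2.resize(a,(530,280));b=cv2.resize(b,(450,312));o[:280,:530]=a;o[285:597,:450]=b
c=cv2.imread('pics/scene0.png')[130:310,140:400];o[285:285+242,452:800]=cv2.resize(c,(348,242))
cv2.imwrite('pics/c7.png',o)"
```

```text
[ 386.1917765  -128.57717789  187.94464791] [ 0.49534567 -1.00832541  0.43530134]
```

View pics/c7.png

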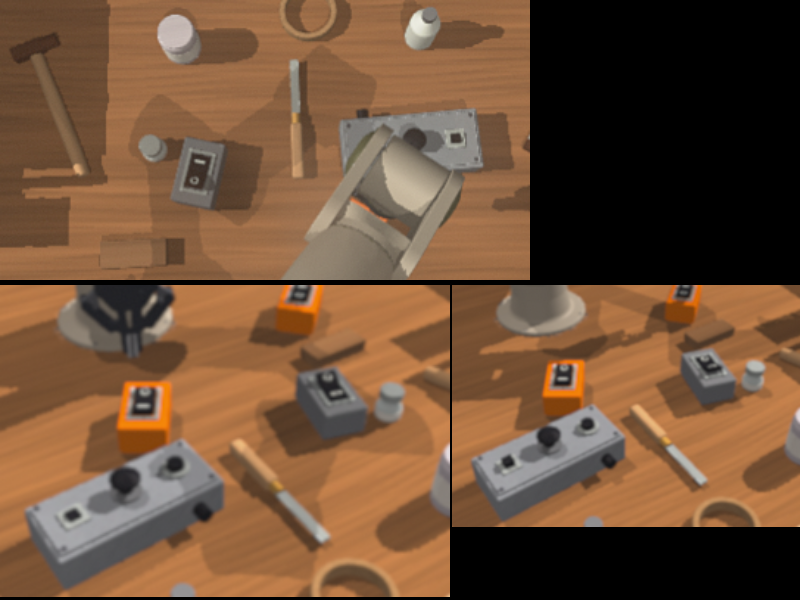

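The rocker is ON, the breaker is home, START is out again, and nothing else has moved. Handing in.

```bash
python3 -c "
from rig import ctrl; print(ctrl.finish_job())"
```

```text
the job is handed in; nothing more can be done
None
```

The job is done and handed in at about 9.7 s on the robot clock. With the fingers shut, I did the three presses in the order asked:

1. **Rocker:** I pressed the ON end of the grey switch box's rocker down to its stop, at a height of about 60.5 mm (61 expected).
2. **Breaker:** I pushed the square key fully home, to a hard stop at 68.7 mm (69 expected).
3. **START:** I pressed the round button to its stop at about 70.5 mm (71 expected), held it for roughly 0.5 to 0.6 s, and let go.

The last pictures show the rocker ON, the breaker key in and START back out. STOP was never touched, and the switch box and the other things on the bench look unmoved. The robot was clear of everything.

- **Position check:** my first readings from the scene camera differed by up to 10 mm from the top camera. I put that down to reading the sides of the controls, and relied on the top and wrist cameras, which agreed to about 2 to 3 mm.
- **Forces:** readings reached about 40 N straight down (up to about 44 N in total) at the rocker and START stops. That was on the fingertips only, and well under the 120 N wrist limit.

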